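Press home the flower's stem of studs

ROBOT

A 6-joint arm with a two-finger parallel gripper is mounted at the origin on the work surface. World frame = base frame: x ahead of the robot, y to its left, z up, the work surface at z = 0. Lengths are in m, angles in rad, forces in N, time in s.
With the tool pointing down it reaches from about 0.35 to 0.85 m from the base axis. Payload 8.1 kg.
Tool frame: the origin (TCP) lies on the centre line of the jaws, within the pads' length; the fingertips stand 14 mm ahead of it and the grasp point (between the pads) lies 5 mm behind it; z points along the fingers, y is the direction in which the jaws open and shut (so a half turn about z gives the same grasp; the last joint's range is limited). The gripper opens to 93 mm and grips with 3 to 60 N. Pads are 15 mm wide; open, the fingers measure 128 mm over their backs; the gripper's body (75 mm by 188 mm) begins 65 mm behind the grasp point.
Start: joints at [1.189, 0.13, 1.488, -0, 1.523, -0.085], TCP at [0.175, 0.574, 0.233] pointing down, gripper open.
Joint ranges: [-2.96, 2.96], [-0.89, 2.26], [0.02, 2.5], [-1.34, 4.48], [0, 2.73], [-2.66, 2.66]. Speed limits (rad/s): [2.39, 2.39, 2.79, 3.14, 3.14, 3.14].

INTERFACE

Orientations are given as a rotation vector (axis times angle).
In Python, from plant import robot gives the robot as it stands.
- The arm moves only by the tool jog_arm, never from a script. Its argument "steps" is a list of rows, each a list of 7 numbers: the closure, from 0 (fully open) to 1 (shut), then the shift along the tool's x, y, z in m, then the turn, a rotation vector about the tool's x, y, z in rad. In form: [[jaw, tx, ty, tz, rx, ry, rz], ...]. A call has 1 to 5 rows; each row is the pose to reach, as a shift and turn from the pose measured when the call began, along the tool's axes at that moment; what a row does not reach only later rows make up. A row lasts 1/8 s, in which the tool goes at most 62.5 mm and 10.7 degrees, less where a joint would pass 70% of its speed; a pose out of reach is approached as far as the arm can. A call with a gripper value outside its range is refused whole. The fingers move at their own pace and stop on an object; "force" is the grip in N (left out, the last holds). Time passes only in rows, so rows that repeat a pose let the fingers close. It gives the time, the measured TCP pose, the force and the opening at its end, in the units of the state.
- robot.read_state(): the state, without advancing time (a new reading comes with each control period).
- robot.read_camera(name): name is "side" or "top"; returns a dict with "image" (420x560x3 uint8, red, green, blue), "mtx" (3x3 intrinsics, pixels), "extrinsics" (4x4, takes a point from camera to world coordinates). Camera axes: x right, y down, z forward; pixel columns grow to the right and rows downward; lengths in m; the calibration is good to about 2 mm. A picture is of the moment at which its call begins. There is no depth.
- robot.close_job(): hands the job in, once; it reports no verdict.
The state is a dict: "t": time; "q": joint angles; "dq": joint speeds; "joint_torque": joint torques, N m; "tool_pos": TCP position; "orientation": TCP orientation; "force": force on the tool from outside, world axes, zero at the start; "wrist_torque": the same for the moment, N m; "opening": finger opening in m.
Only numpy, scipy, OpenCV 4.12 (cv2) and the standard library are available. Lean on these libraries where they do the work, as an engineer would, in place of code of your own. Each camera call takes 0.05 s, during which the arm holds its last target.

TASK

On the round wooden panel, the six domed ceramic studs that form the flower's curved stem still stand proud. Run your fingertips along the stem from the flower to its free end, gently pressing each stud down in turn, skipping none, until all six are fully home. Pick nothing up, leave the jars, heart and other things where they are, and finish clear of everything.

Things in the scene. Friction and masses are not known exactly. Their poses are not given: they have to be found in the camera images.
- panel: fixed round wooden panel, 300 mm across, 18 mm thick; origin at the centre of its underside, z up. Glued on it: a flower (67 mm across, up to 4.5 mm high) at x=-100, y=-4 mm in its frame, and two flat leaves (68 x 18 mm, 3 mm high) at x=20, y=72 and x=10, y=-55 mm. The stem, a gently curved row of six studs, starts beside the flower and runs across the panel.
- stud1_top (a point): top of the dome of stem stud 1, counted from the flower, the one next to the flower. A push-in stud with a round white ceramic head 30 mm across, shallowly domed (5 mm high), 34 mm from the next. It moves only straight down: proud, its top is 9.5 mm above the panel face; fully home (head seated on the panel) 5 mm. Fingertips can also slide over the domes from stud to stud. z up.
- stud1 (a joint): how far stud 1 has been pressed down, m: 0 to 0.001 at the start, 0.0045 fully home against a firm stop; it gives way at about 3 N and stays where it is left
- stud2_top (a point): top of the dome of stem stud 2, counted from the flower. A push-in stud with a round white ceramic head 30 mm across, shallowly domed (5 mm high), 34 mm from the next. It moves only straight down: proud, its top is 9.5 mm above the panel face; fully home (head seated on the panel) 5 mm. Fingertips can also slide over the domes from stud to stud. z up.
- stud2 (a joint): how far stud 2 has been pressed down, m: 0 to 0.001 at the start, 0.0045 fully home against a firm stop; it gives way at about 3 N and stays where it is left
- stud3_top (a point): top of the dome of stem stud 3, counted from the flower. A push-in stud with a round white ceramic head 30 mm across, shallowly domed (5 mm high), 34 mm from the next. It moves only straight down: proud, its top is 9.5 mm above the panel face; fully home (head seated on the panel) 5 mm. Fingertips can also slide over the domes from stud to stud. z up.
- stud3 (a joint): how far stud 3 has been pressed down, m: 0 to 0.001 at the start, 0.0045 fully home against a firm stop; it gives way at about 3 N and stays where it is left
- stud4_top (a point): top of the dome of stem stud 4, counted from the flower. A push-in stud with a round white ceramic head 30 mm across, shallowly domed (5 mm high), 34 mm from the next. It moves only straight down: proud, its top is 9.5 mm above the panel face; fully home (head seated on the panel) 5 mm. Fingertips can also slide over the domes from stud to stud. z up.
- stud4 (a joint): how far stud 4 has been pressed down, m: 0 to 0.001 at the start, 0.0045 fully home against a firm stop; it gives way at about 3 N and stays where it is left
- stud5_top (a point): top of the dome of stem stud 5, counted from the flower. A push-in stud with a round white ceramic head 30 mm across, shallowly domed (5 mm high), 34 mm from the next. It moves only straight down: proud, its top is 9.5 mm above the panel face; fully home (head seated on the panel) 5 mm. Fingertips can also slide over the domes from stud to stud. z up.
- stud5 (a joint): how far stud 5 has been pressed down, m: 0 to 0.001 at the start, 0.0045 fully home against a firm stop; it gives way at about 3 N and stays where it is left
- stud6_top (a point): top of the dome of stem stud 6, counted from the flower, the one at the free end of the stem. A push-in stud with a round white ceramic head 30 mm across, shallowly domed (5 mm high), 34 mm from the next. It moves only straight down: proud, its top is 9.5 mm above the panel face; fully home (head seated on the panel) 5 mm. Fingertips can also slide over the domes from stud to stud. z up.
- stud6 (a joint): how far stud 6 has been pressed down, m: 0 to 0.001 at the start, 0.0045 fully home against a firm stop; it gives way at about 3 N and stays where it is left
- heart: loose terracotta heart pendant, about 35 mm, 10 mm thick, lying on the panel beside the stem; origin under its middle. Leave alone.
- jar_small: loose small paint jar, 32 mm across, 40 mm high, standing on the panel beside the stem; origin at the centre of its underside. Leave alone.
- jar_a: loose paint jar, 48 mm across, 60 mm high, on the table; origin at the centre of its underside. Leave alone.
- jar_b: a second loose paint jar, 48 mm across, 60 mm high, on the table; origin at the centre of its underside. Leave alone.
- bowl: loose plastic water bowl, 150 mm across, 55 mm high; origin at the centre of its underside. Leave alone.
- mug: loose mug, 76 mm across, 85 mm high; origin at the centre of its underside. Leave alone.
- brush: loose paint brush lying on the table beyond the panel; origin under its middle. Leave alone.

How it is judged:
By the outcome, as a careful person would: the job done as asked, in the order asked, and still so for the second after the job is handed in, with the robot touching nothing.
It also fails if it takes over 42 s, if anything falls off the work surface, if the arm or the gripper's body presses on something with over 40 N, if the wrist force passes 120 N, or if a joint passes its speed limit or range.

## Working session

There is one attempt and no reset: what is moved stays moved. The work goes in short steps, Python scripts to look and compute and a tool call to move; the robot and the scene stay as the last step left them, time stands still between calls to the robot, and variables do not carry over. Pictures are saved under pics/ and viewed, and the job is handed in when it is done.

Besides the shell and the picture viewer there is one more tool, called after "Emit:" as a command line: name --pt "numbers of a row" for each row, then --argument value for the rest. jog_arm: Moves the arm, as the interface text tells. Its arguments: {"type":"object","properties":{"steps":{"type":"array"},"force":{"type":"number"}},"required":["steps"]}

```bash
mkdir -p pics; ls; python3 - <<'E'
from plant import robot
import cv2,numpy as np
s=robot.read_state(); print(s)
for n in("top","side"):
    c=robot.read_camera(n); cv2.imwrite(f"pics/{n}0.png",c["image"][:,:,::-1]); np.savez(f"{n}0.npz",**c); print(n,c["mtx"],c["extrinsics"])
E
```

```text
pics
{'t': 0.0, 'q': array([ 1.18859500e+00,  1.31154263e-01,  1.48928599e+00, -5.09306311e-05,
        1.52301319e+00, -8.53807835e-02]), 'dq': array([-1.02815823e-03,  8.18125108e-04,  3.66148142e-05,  4.32931197e-04,
        4.71608938e-03,  4.59488699e-07]), 'joint_torque': array([ 8.32950154e-04, -5.59853053e+01, -4.91756701e+01,  7.68133882e-02,
        3.58642673e-02, -1.49918142e-04]), 'tool_pos': array([0.17526615, 0.57324986, 0.23158788]), 'orientation': array([-4.64474480e-01, -3.10668025e+00,  2.86155899e-03]), 'force': array([ 0.29580277, -0.67267045, -0.08140942]), 'wrist_torque': array([0.00028123, 0.03009063, 0.00928258]), 'opening': 0.09294724022585778}
top [[412.87094345   0.         279.25770665]
 [  0.         412.87094345 209.2364389 ]
 [  0.           0.           1.        ]] [[ 0.00722747 -0.98719191  0.15937347  0.35080695]
 [-0.99994724 -0.00829828 -0.00605442  0.02688296]
 [ 0.0072994  -0.1593213  -0.9871998   1.35290469]
 [ 0.          0.          0.          1.        ]]
side [[493.71109166   0.         287.33107452]
 [  0.         493.71109166 213.1810367 ]
 [  0.           0.           1.        ]] [[ 0.87781769 -0.23072297  0.41976542  0.03706981]
 [-0.47897596 -0.41502225  0.77352347 -0.94159546]
 [-0.00425765 -0.88007014 -0.47482463  0.6548759 ]
 [ 0.          0.          0.          1.        ]]
```

View pics/top0.png

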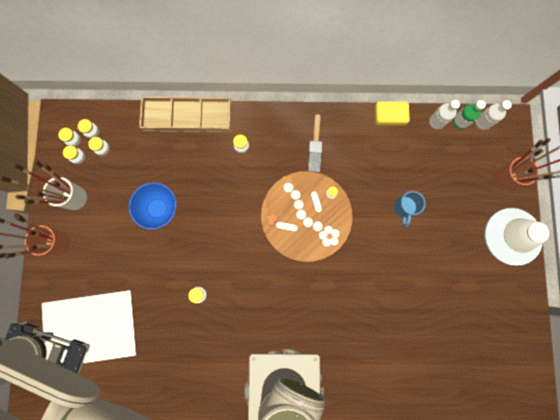

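View pics/side0.png

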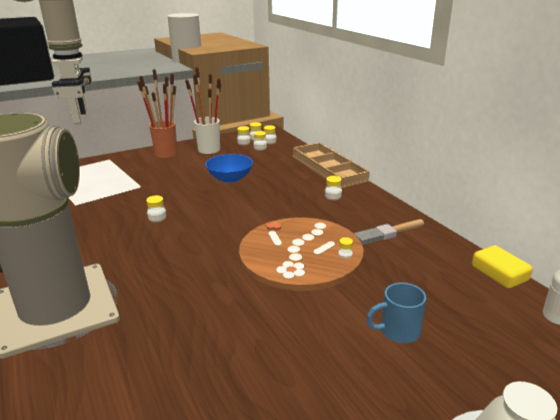

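```bash
cat > h.py <<'E'
import numpy as np,cv2
def ray(c,uv,z):
    K,E=c["mtx"],c["extrinsics"]
    d=E[:3,:3]@np.linalg.inv(K)@np.array([uv[0],uv[1],1.]); o=E[:3,3]
    return o+d*(z-o[2])/d[2]
def proj(c,P):
    E=np.linalg.inv(c["extrinsics"]); p=E[:3,:3]@np.asarray(P)+E[:3,3]; p=c["mtx"]@p; return p[:2]/p[2]
E
python3 - <<'E'
from h import *
for n,(u0,v0,u1,v1) in {"top":(250,160,365,270),"side":(230,205,375,290)}.items():
    c=dict(np.load(f"{n}0.npz")); im=c["image"][:,:,::-1].copy()
    cr=im[v0:v1,u0:u1]; cv2.imwrite(f"pics/{n}_z.png",cv2.resize(cr,None,fx=5,fy=5,interpolation=cv2.INTER_CUBIC))
    hsv=cv2.cvtColor(im,cv2.COLOR_BGR2HSV)
    g=im.min(2)
    m=((hsv[...,1]<70)&(hsv[...,2]>150)).astype(np.uint8); mm=np.zeros_like(m); mm[v0:v1,u0:u1]=m[v0:v1,u0:u1]
    N,l,st,ce=cv2.connectedComponentsWithStats(mm,connectivity=4)
    for i in range(1,N):
        if st[i,4]<10: continue
        w=np.where(l==i,g.astype(float)-100,0).clip(0); 
        print(n,st[i],ce[i].round(2),ray(c,ce[i],0.025).round(4))
    # panel
    m=((hsv[...,0]>4)&(hsv[...,0]<18)&(hsv[...,1]>90)&(hsv[...,2]>120)).astype(np.uint8)
    mm=np.zeros_like(m); mm[v0:v1,u0:u1]=m[v0:v1,u0:u1]
    cs,_=cv2.findContours(mm,0,2); k=max(cs,key=cv2.contourArea); e=cv2.fitEllipse(cv2.convexHull(k)); print(e, ray(c,e[0],0.018))
E
```

```text
top [309 160  12  12 128] [314.21 165.16] [ 0.7142 -0.0961  0.025 ]
top [284 183  16  16 137] [291.5  190.55] [ 0.6277 -0.021   0.025 ]
top [326 191   9   8  26] [329.15 195.46] [ 0.6123 -0.1445  0.025 ]
top [311 192  11  20 124] [315.95 201.49] [ 0.5918 -0.1011  0.025 ]
top [294 200   9   9  68] [298.06 204.03] [ 0.5829 -0.0425  0.025 ]
top [296 210  17  17 143] [304.26 217.94] [ 0.5372 -0.0627  0.025 ]
top [313 221  10  10  73] [317.21 225.71] [ 0.5122 -0.1046  0.025 ]
top [276 222  21   9 129] [286.15 226.05] [ 0.5102 -0.004   0.025 ]
top [319 226  20  20 259] [328.93 235.95] [ 0.4792 -0.1422  0.025 ]
((328.179443359375, 216.0863800048828), (115.73551177978516, 205.52784729003906), 87.8821792602539) [ 0.54497489 -0.14140438  0.018     ]
side [312 223  14  12 106] [318.25 228.61] [ 0.623 -0.026  0.025]
side [356 229  17  11  90] [364.22 233.96] [ 0.709  -0.1041  0.025 ]
side [269 231  13  15 101] [274.81 237.71] [ 0.5061 -0.0121  0.025 ]
side [303 234  11   6  57] [307.79 236.61] [ 0.5797 -0.047   0.025 ]
side [293 239  11   7  60] [297.85 241.77] [ 0.5463 -0.0561  0.025 ]
side [314 242  21  12 119] [323.68 247.43] [ 0.5873 -0.1082  0.025 ]
side [288 246  14  15 132] [294.19 252.78] [ 0.5145 -0.0945  0.025 ]
side [339 249  13   9  97] [344.85 253.09] [ 0.6173 -0.153   0.025 ]
side [277 261  28  18 284] [290.86 269.46] [ 0.4748 -0.1501  0.025 ]
((300.56640625, 251.9171905517578), (72.17192840576172, 123.40406799316406), 90.50086975097656) [ 0.53486867 -0.08914585  0.018     ]
```

View pics/top_z.png

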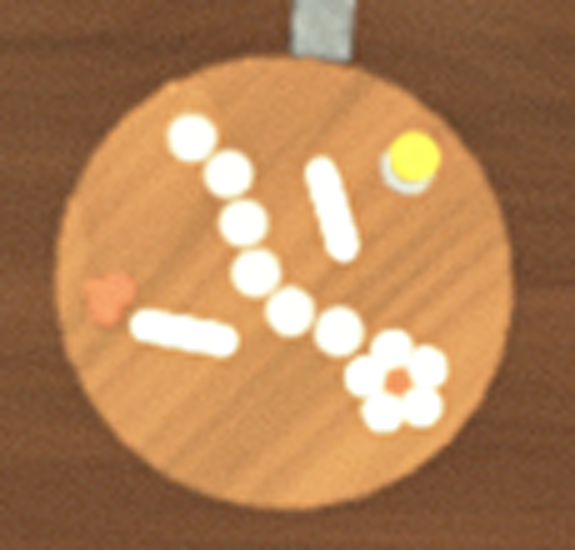

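View pics/side_z.png

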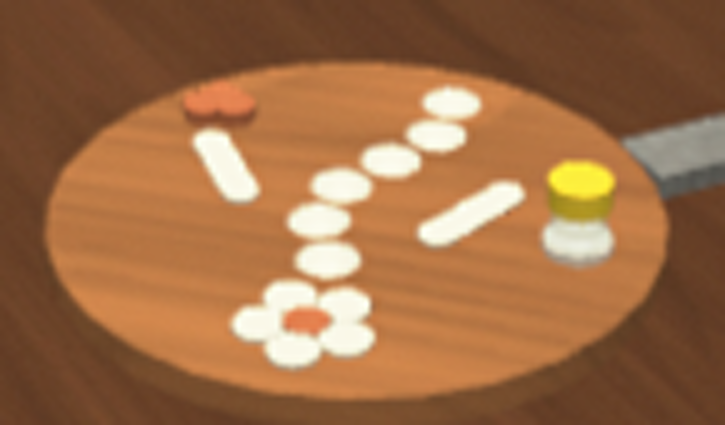

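```bash
python3 - <<'E'
from h import *
res={}
boxes={"top":(250,160,365,270),"side":(230,205,375,290)}
for n in boxes:
    u0,v0,u1,v1=boxes[n]
    c=dict(np.load(f"{n}0.npz")); im=c["image"][:,:,::-1]; S=8
    cr=cv2.resize(im[v0:v1,u0:u1],None,fx=S,fy=S,interpolation=cv2.INTER_CUBIC)
    g=cr[...,0]; m=(g>150).astype(np.uint8)
    d=cv2.distanceTransform(m,2,5)
    t=d.max()
    k=cv2.erode(m,cv2.getStructuringElement(2,(25,25) if n=="top" else (27,15)))
    N,l,st,ce=cv2.connectedComponentsWithStats(k)
    for i in range(1,N):
        if st[i,4]<30: continue
        uv=(ce[i]+.5)/S-.5+np.array([u0,v0]); print(n,st[i,2:],uv.round(2),ray(c,uv,.0245).round(4))
E
```

```text
top [  70   80 4479] [314.03 164.16] [ 0.7178 -0.0956  0.0245]
top [  57   55 2499] [287.94 187.11] [ 0.6392 -0.0093  0.0245]
top [  56   58 2399] [295.14 194.32] [ 0.6152 -0.033   0.0245]
top [  64  146 4282] [315.96 201.37] [ 0.5923 -0.1012  0.0245]
top [  55   61 2415] [298.23 204.16] [ 0.5826 -0.0431  0.0245]
top [  58   60 2582] [300.81 214.1 ] [ 0.5498 -0.0515  0.0245]
top [  57   58 2538] [307.52 221.74] [ 0.5249 -0.0733  0.0245]
top [  56   58 2508] [317.26 225.83] [ 0.5118 -0.1048  0.0245]
top [ 151   54 4609] [286.35 226.06] [ 0.5103 -0.0046  0.0245]
top [ 143  143 9898] [329.08 236.02] [ 0.479  -0.1427  0.0245]
side [  66   41 1833] [319.85 225.28] [ 0.636  -0.0128  0.0245]
side [  67   40 1932] [316.85 231.57] [ 0.6126 -0.0362  0.0245]
side [  79  101 3424] [274.72 237.76] [ 0.5061 -0.0115  0.0245]
side [  68   38 2043] [307.7  236.69] [ 0.5797 -0.0465  0.0245]
side [ 107  100 4801] [295.47 245.34] [ 0.5336 -0.0668  0.0245]
side [ 143   88 4292] [323.64 247.34] [ 0.5879 -0.1071  0.0245]
side [  85   50 3280] [345.07 252.62] [ 0.6193 -0.1509  0.0245]
side [  76   47 2663] [295.16 256.44] [ 0.5092 -0.1085  0.0245]
side [  202   124 11001] [290.78 269.42] [ 0.4751 -0.1492  0.0245]
```

```bash
cat >> h.py <<'E'
from scipy.spatial.transform import Rotation as R
ST=np.array([[.5105,-.1067],[.5240,-.0747],[.548,-.0532],[.581,-.0447],[.614,-.0346],[.6376,-.011]])
def rel(s,pos,yaw):
    Rc=R.from_rotvec(s["orientation"]); y=np.array([np.cos(yaw),np.sin(yaw),0]); z=np.array([0,0,-1.]); x=np.cross(y,z)
    Rt=R.from_matrix(np.c_[x,y,z])
    return Rc.inv().apply(np.array(pos)-s["tool_pos"]).round(4),(Rc.inv()*Rt).as_rotvec().round(3)
E
python3 - <<'E'
from plant import robot
from h import *
s=robot.read_state()
print(rel(s,[.51,-.107,.10],np.radians(-53))); print(rel(s,[.3,.35,.2],np.radians(30)))
E
```

```text
(array([-0.5191, -0.5525,  0.1325]), array([-1.000e-03,  2.000e-03,  2.199e+00]))
(array([-0.1846, -0.177 ,  0.032 ]), array([-0.002,  0.   ,  0.75 ]))
```

Emit:
jog_arm --pt "1 -0.04 -0.042 0 0 0 0.17" --pt "1 -0.08 -0.085 0 0 0 0.34" --pt "1 -0.12 -0.128 0 0 0 0.51" --pt "1 -0.16 -0.17 0 0 0 0.68" --pt "1 -0.2 -0.212 0 0 0 0.85" --force 20

```text
t: 0.72
tool_pos: [0.3048, 0.3103, 0.2317]
orientation: [1.711, 2.634, -0.003]
force: [-0.4, -0.6, 0.0]
opening: 0.0476
```

```bash
cat > r.py <<'E'
import sys
from plant import robot
from h import *
s=robot.read_state()
x,y,z,w=map(float,sys.argv[1:5])
print(s["t"],s["tool_pos"].round(4),s["force"].round(2),s["opening"],s["q"].round(2)); print(rel(s,[x,y,z],np.radians(w)))
E
python3 r.py .5105 -.1067 .10 -53
```

```text
0.725 [0.3048 0.3103 0.2317] [-0.35 -0.55  0.02] 0.04760427175529173 [ 0.68 -0.33  1.92 -0.    1.55  0.26]
(array([-0.4645,  0.0185,  0.1322]), array([-0.   ,  0.002,  1.344]))
```

Emit:
jog_arm --pt "1 -0.06 0.002 0.0 0 0 0.17" --pt "1 -0.12 0.004 0.0 0 0 0.34" --pt "1 -0.18 0.007 0.02 0 0 0.51" --pt "1 -0.24 0.01 0.04 0 0 0.68" --pt "1 -0.3 0.012 0.06 0 0 0.85"

```text
t: 1.35
tool_pos: [0.4372, 0.0412, 0.1722]
orientation: [2.649, 1.686, -0.001]
force: [0.4, -0.1, 0.6]
opening: 0.0011
```

```bash
python3 r.py .5105 -.1067 .09 -53
```

```text
1.35 [0.4372 0.0412 0.1722] [ 0.41 -0.08  0.61] 0.0011020827906379595 [-0.02 -0.28  1.99 -0.    1.43  0.42]
(array([-0.1028,  0.1289,  0.0825]), array([0.001, 0.001, 0.488]))
```

Emit:
jog_arm --pt "1 -0.035 0.043 0.0 0 0 0.17" --pt "1 -0.07 0.086 0.02 0 0 0.34" --pt "1 -0.103 0.129 0.05 0 0 0.488" --pt "1 -0.103 0.129 0.082 0 0 0.488" --pt "1 -0.103 0.129 0.11 0 0 0.488"

```text
t: 1.98
tool_pos: [0.5098, -0.1076, 0.0605]
orientation: [2.98, 0.994, -0.003]
force: [-0.5, -0.1, 1.4]
opening: 0.0003
```

```bash
python3 r.py .5105 -.1067 .05 -53; python3 - <<'E'
from plant import robot
from h import *
s=robot.read_state(); tip=s["tool_pos"]+[0,0,-.014]
o=[]
for n in("top","side"):
    c=robot.read_camera(n); im=c["image"][:,:,::-1].copy()
    p=proj(c,tip); print(n,p); b=(250,160) if n=="top" else (240,170)
    cr=cv2.resize(im[b[1]:b[1]+120,b[0]:b[0]+110],None,fx=3.6,fy=3.6,interpolation=cv2.INTER_CUBIC)
    q=((p-b+.5)*3.6).astype(int); cv2.circle(cr,tuple(int(a) for a in q),3,(0,0,255),-1); o.append(cr)
cv2.imwrite("pics/a1.png",np.hstack(o))
E
```

```text
1.975 [ 0.5098 -0.1076  0.0605] [-0.49 -0.07  1.4 ] 0.0003459479427514215 [-0.31  0.08  1.87 -0.    1.19  0.62]
(array([ 0.0011, -0.0003,  0.0105]), array([-0.   ,  0.002, -0.002]))
top [318.82214756 225.65529691]
side [295.20914005 248.1503684 ]
```

View pics/a1.png

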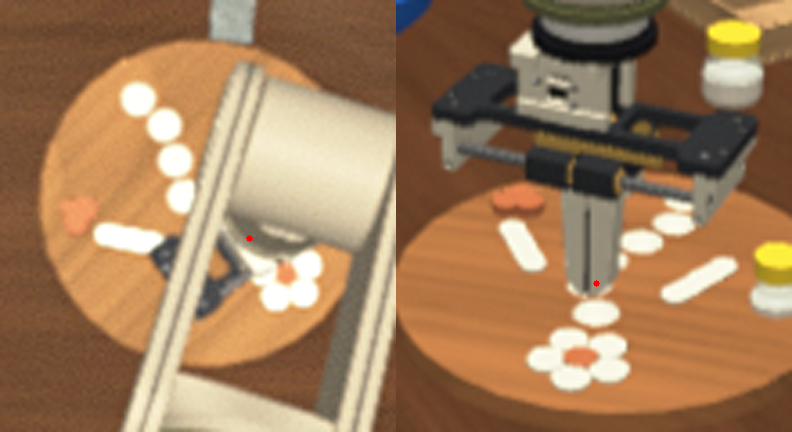

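Emit:
jog_arm --pt "1 0.001 0 0.015 0 0 0" --pt "1 0.001 0 0.019 0 0 0" --pt "1 0.001 0 0.021 0 0 0"

```text
t: 2.45
tool_pos: [0.5081, -0.1055, 0.0379]
orientation: [-2.977, -0.996, 0.01]
force: [-2.0, 0.2, 3.6]
opening: 0.0004
```

```bash
python3 r.py .5105 -.1067 .037 -53
```

```text
2.45 [ 0.5081 -0.1055  0.0379] [-2.    0.19  3.58] 0.00041900267019785356 [-0.3   0.11  1.89 -0.    1.15  0.62]
(array([0.0012, 0.0024, 0.0009]), array([-0.005,  0.005, -0.   ]))
```

Emit:
jog_arm --pt "1 0.001 0.002 0.001 0 0 0" --pt "1 0.001 0.002 0.001 0 0 0"

```text
t: 2.7
tool_pos: [0.5107, -0.1066, 0.0374]
orientation: [-2.977, -0.996, 0.009]
force: [-0.1, 1.4, 2.1]
opening: 0.0007
```

```bash
python3 r.py .5105 -.1067 .037 -53
```

```text
2.7 [ 0.5107 -0.1066  0.0374] [-0.08  1.4   2.15] 0.0007166987522597356 [-0.3   0.11  1.88 -0.    1.15  0.62]
(array([-0.0002, -0.    ,  0.0004]), array([-0.004,  0.005, -0.   ]))
```

Emit:
jog_arm --pt "1 0 0 0.0015 0 0 0" --pt "1 0 0 0.002 0 0 0" --pt "1 0 0 0.002 0 0 0"

```text
t: 3.08
tool_pos: [0.5109, -0.1066, 0.0366]
orientation: [-2.977, -0.996, 0.008]
force: [-5.0, 2.5, 13.3]
opening: 0.0008
```

```bash
python3 r.py .5105 -.1067 .037 -53
```

```text
3.075 [ 0.5109 -0.1066  0.0366] [-5.02  2.48 13.3 ] 0.0008058672893727463 [-0.3   0.12  1.88 -0.    1.15  0.62]
(array([-0.0004, -0.0002, -0.0004]), array([-0.004,  0.004,  0.   ]))
```

```bash
python3 r.py .524 -.0747 .037 -53
```

```text
3.075 [ 0.5109 -0.1066  0.0366] [-5.02  2.48 13.3 ] 0.0008058672893727463 [-0.3   0.12  1.88 -0.    1.15  0.62]
(array([ 0.0297, -0.0176, -0.0005]), array([-0.004,  0.004,  0.   ]))
```

Emit:
jog_arm --pt "1 0 0 -0.009 0 0 0" --pt "1 0.015 -0.009 -0.009 0 0 0" --pt "1 0.03 -0.018 -0.009 0 0 0" --pt "1 0.03 -0.018 -0.008 0 0 0" --pt "1 0.03 -0.018 -0.006 0 0 0"

```text
t: 3.7
tool_pos: [0.524, -0.0738, 0.0421]
orientation: [-2.977, -0.998, 0.009]
force: [0.1, -0.2, -0.1]
opening: 0.0
```

```bash
python3 r.py .524 -.0747 .0355 -53
```

```text
3.7 [ 0.524  -0.0738  0.0421] [ 0.13 -0.18 -0.14] 1.9252066140359992e-05 [-0.24  0.13  1.86 -0.    1.16  0.69]
(array([-0.0005,  0.0008,  0.0066]), array([-0.004,  0.005,  0.001]))
```

Emit:
jog_arm --pt "1 -0.0005 0.001 0.002 0 0 0" --pt "1 -0.0005 0.001 0.004 0 0 0" --pt "1 -0.0005 0.001 0.0055 0 0 0" --pt "1 -0.0005 0.001 0.0068 0 0 0" --pt "1 -0.0005 0.001 0.0068 0 0 0"

```text
t: 4.32
tool_pos: [0.5242, -0.075, 0.0366]
orientation: [-2.977, -0.998, 0.009]
force: [-6.9, 3.5, 14.4]
opening: 0.0005
```

```bash
python3 r.py .548 -.0532 .037 -53
```

```text
4.325 [ 0.5242 -0.075   0.0366] [-6.93  3.55 14.44] 0.0005285556137539123 [-0.24  0.14  1.86 -0.    1.15  0.69]
(array([ 0.0321, -0.003 , -0.0006]), array([-0.004,  0.005,  0.001]))
```

Emit:
jog_arm --pt "1 0 0 -0.009 0 0 0" --pt "1 0.016 -0.0015 -0.009 0 0 0" --pt "1 0.032 -0.003 -0.009 0 0 0" --pt "1 0.032 -0.003 -0.008 0 0 0" --pt "1 0.032 -0.003 -0.006 0 0 0"

```text
t: 4.95
tool_pos: [0.5477, -0.053, 0.0417]
orientation: [-2.976, -0.999, 0.011]
force: [-0.8, -0.6, 0.2]
opening: 0.0003
```

```bash
python3 r.py .548 -.0532 .0355 -53
```

```text
4.95 [ 0.5477 -0.053   0.0417] [-0.82 -0.56  0.25] 0.00032199625118548296 [-0.19  0.18  1.8  -0.    1.17  0.73]
(array([0.0002, 0.0004, 0.0062]), array([-0.005,  0.006,  0.002]))
```

Emit:
jog_arm --pt "1 0 0.0005 0.002 0 0 0" --pt "1 0 0.0005 0.004 0 0 0" --pt "1 0 0.0005 0.0055 0 0 0" --pt "1 0 0.0005 0.0064 0 0 0" --pt "1 0 0.0005 0.0064 0 0 0"

```text
t: 5.58
tool_pos: [0.5479, -0.0534, 0.0366]
orientation: [-2.976, -0.998, 0.011]
force: [-7.4, 2.1, 14.4]
opening: 0.0006
```

```bash
python3 r.py .581 -.0447 .037 -53
```

```text
5.575 [ 0.5479 -0.0534  0.0366] [-7.42  2.13 14.42] 0.0005930118004357306 [-0.19  0.19  1.8  -0.    1.16  0.73]
(array([ 0.0317,  0.013 , -0.0007]), array([-0.005,  0.006,  0.002]))
```

Emit:
jog_arm --pt "1 0 0 -0.009 0 0 0" --pt "1 0.016 0.0065 -0.009 0 0 0" --pt "1 0.032 0.013 -0.009 0 0 0" --pt "1 0.032 0.013 -0.008 0 0 0" --pt "1 0.032 0.013 -0.006 0 0 0"

```text
t: 6.2
tool_pos: [0.5807, -0.0446, 0.0421]
orientation: [-2.976, -0.999, 0.012]
force: [0.3, 0.0, 0.0]
opening: 0.0005
```

```bash
python3 r.py .581 -.0447 .0355 -53
```

```text
6.2 [ 0.5807 -0.0446  0.0421] [0.28 0.02 0.  ] 0.0005178228694803264 [-0.16  0.26  1.7  -0.    1.19  0.76]
(array([0.0002, 0.0003, 0.0066]), array([-0.005,  0.006,  0.002]))
```

Emit:
jog_arm --pt "1 0 0.0003 0.002 0 0 0" --pt "1 0 0.0003 0.004 0 0 0" --pt "1 0 0.0003 0.0055 0 0 0" --pt "1 0 0.0003 0.0068 0 0 0" --pt "1 0 0.0003 0.0068 0 0 0"

```text
t: 6.82
tool_pos: [0.5807, -0.0449, 0.0366]
orientation: [-2.975, -0.999, 0.013]
force: [-8.3, 2.0, 14.4]
opening: 0.0005
```

```bash
python3 r.py .614 -.0346 .037 -53
```

```text
6.825 [ 0.5807 -0.0449  0.0366] [-8.33  1.95 14.36] 0.0004651303491138075 [-0.16  0.27  1.7  -0.    1.18  0.76]
(array([ 0.0328,  0.0119, -0.0007]), array([-0.005,  0.007,  0.002]))
```

Emit:
jog_arm --pt "1 0 0 -0.009 0 0 0" --pt "1 0.016 0.006 -0.009 0 0 0" --pt "1 0.033 0.012 -0.009 0 0 0" --pt "1 0.033 0.012 -0.008 0 0 0" --pt "1 0.033 0.012 -0.006 0 0 0"

```text
t: 7.45
tool_pos: [0.6137, -0.0347, 0.0419]
orientation: [-2.975, -0.999, 0.014]
force: [1.2, 0.4, -0.5]
opening: 0.0007
```

```bash
python3 r.py .614 -.0346 .0355 -53
```

```text
7.45 [ 0.6137 -0.0347  0.0419] [ 1.16  0.38 -0.54] 0.0006822412801276317 [-0.14  0.34  1.6  -0.    1.2   0.78]
(array([0.0004, 0.0001, 0.0064]), array([-0.006,  0.007,  0.002]))
```

Emit:
jog_arm --pt "1 0 0 0.002 0 0 0" --pt "1 0 0 0.004 0 0 0" --pt "1 0 0 0.0055 0 0 0" --pt "1 0 0 0.0066 0 0 0" --pt "1 0 0 0.0066 0 0 0"

```text
t: 8.07
tool_pos: [0.6136, -0.0348, 0.0367]
orientation: [-2.975, -0.999, 0.014]
force: [-5.6, 1.4, 12.9]
opening: 0.0006
```

```bash
python3 r.py .6376 -.011 .037 -53
```

```text
8.075 [ 0.6136 -0.0348  0.0367] [-5.63  1.44 12.87] 0.000633285916850884 [-0.14  0.35  1.61 -0.    1.2   0.78]
(array([ 0.0335, -0.0045, -0.0006]), array([-0.006,  0.008,  0.002]))
```

Emit:
jog_arm --pt "1 0 0 -0.009 0 0 0" --pt "1 0.016 -0.002 -0.009 0 0 0" --pt "1 0.0335 -0.0045 -0.009 0 0 0" --pt "1 0.0335 -0.0045 -0.008 0 0 0" --pt "1 0.0335 -0.0045 -0.006 0 0 0"

```text
t: 8.7
tool_pos: [0.6375, -0.0107, 0.0417]
orientation: [-2.975, -1.0, 0.016]
force: [0.2, 0.3, -0.3]
opening: 0.0006
```

```bash
python3 r.py .6376 -.011 .0355 -53
```

```text
8.7 [ 0.6375 -0.0107  0.0417] [ 0.2   0.27 -0.28] 0.000593877152506476 [-0.1   0.4   1.53 -0.    1.22  0.83]
(array([-0.    ,  0.0004,  0.0062]), array([-0.006,  0.008,  0.003]))
```

Emit:
jog_arm --pt "1 0 0.0003 0.002 0 0 0" --pt "1 0 0.0003 0.004 0 0 0" --pt "1 0 0.0003 0.0055 0 0 0" --pt "1 0 0.0003 0.0066 0 0 0" --pt "1 0 0.0003 0.0066 0 0 0"

```text
t: 9.32
tool_pos: [0.6376, -0.0109, 0.0366]
orientation: [-2.975, -1.0, 0.015]
force: [-6.7, 2.4, 13.6]
opening: 0.0004
```

```bash
python3 r.py .53 .15 .22 -53
```

```text
9.325 [ 0.6376 -0.0109  0.0366] [-6.68  2.43 13.62] 0.000358162519200515 [-0.1   0.41  1.53 -0.    1.21  0.83]
(array([ 0.0099, -0.1944, -0.1822]), array([-0.006,  0.008,  0.003]))
```

Emit:
jog_arm --pt "1 0 0 -0.02 0 0 0" --pt "1 0 0 -0.07 0 0 0" --pt "1 0 0 -0.13 0 0 0" --pt "1 0 -0.03 -0.18 0 0 0" --pt "1 0 -0.09 -0.2 0 0 0"

```text
t: 9.95
tool_pos: [0.5877, 0.0594, 0.2425]
orientation: [-2.979, -0.996, 0.004]
force: [-0.2, 0.7, -0.3]
opening: 0.0004
```

```bash
python3 r.py .36 .36 .25 -53
```

```text
9.95 [0.5877 0.0594 0.2425] [-0.23  0.71 -0.27] 0.0004370109858519109 [ 0.01  0.1   1.5  -0.    1.54  0.94]
(array([-0.0011, -0.3771, -0.007 ]), array([-0.001,  0.002, -0.   ]))
```

Emit:
jog_arm --pt "1 0 -0.06 0 0 0 0" --pt "1 0 -0.12 0 0 0 0" --pt "1 0 -0.18 0 0 0 0" --pt "1 0 -0.24 0 0 0 0" --pt "1 0 -0.3 0 0 0 0"

```text
t: 10.58
tool_pos: [0.4062, 0.3002, 0.2441]
orientation: [-2.979, -0.995, 0.001]
force: [0.5, 0.4, 1.0]
opening: 0.0002
```

Emit:
jog_arm --pt "1 0 -0.03 0 0 0 0" --pt "1 0 -0.06 0 0 0 0" --pt "1 0 -0.06 0 0 0 0"

```text
t: 10.95
tool_pos: [0.3693, 0.3493, 0.2451]
orientation: [-2.977, -0.999, -0.001]
force: [1.3, -0.2, -0.0]
opening: 0.0006
```

```bash
python3 - <<'E'
from plant import robot
from h import *
o=[]
for n in("top","side"):
    c=robot.read_camera(n); np.savez(f"{n}1.npz",**c); im=c["image"][:,:,::-1].copy(); cv2.imwrite(f"pics/{n}1.png",im)
    im0=np.load(f"{n}0.npz")["image"][:,:,::-1]
    b=(230,205,375,290)
    if n=="side":
        cv2.imwrite("pics/cmp.png",np.vstack([cv2.resize(i[205:262,230:375],None,fx=5,fy=5,interpolation=cv2.INTER_CUBIC) for i in(im0,im)]))
s=robot.read_state(); print(s["t"],s["tool_pos"],s["force"],abs(s["dq"]).max())
for n,b in {"top":(250,160,365,270),"side":(230,205,375,290)}.items():
  for k in (0,1):
    c=dict(np.load(f"{n}{k}.npz")); im=c["image"][:,:,::-1]; u0,v0,u1,v1=b; S=8
    g=cv2.resize(im[v0:v1,u0:u1],None,fx=S,fy=S,interpolation=cv2.INTER_CUBIC)[...,0]
    m=cv2.erode((g>150).astype(np.uint8),cv2.getStructuringElement(2,(25,25) if n=="top" else (27,19)))
    N,l,st,ce=cv2.connectedComponentsWithStats(m)
    print(n,k,[tuple(((ce[i]+.5)/S-.5+np.array([u0,v0])).round(2)) for i in range(1,N) if st[i,4]>30])
E
```

```text
11.05 [0.37053052 0.34788132 0.24479246] [-1.07607143 -0.54942127 -0.20198441] 0.022125071809850475
top 0 [(np.float64(314.03), np.float64(164.16)), (np.float64(287.94), np.float64(187.11)), (np.float64(295.14), np.float64(194.32)), (np.float64(315.96), np.float64(201.37)), (np.float64(298.23), np.float64(204.16)), (np.float64(300.81), np.float64(214.1)), (np.float64(307.52), np.float64(221.74)), (np.float64(317.26), np.float64(225.83)), (np.float64(286.35), np.float64(226.06)), (np.float64(329.08), np.float64(236.02))]
top 1 [(np.float64(313.97), np.float64(164.19)), (np.float64(287.96), np.float64(187.4)), (np.float64(295.12), np.float64(194.53)), (np.float64(315.97), np.float64(201.38)), (np.float64(298.17), np.float64(204.38)), (np.float64(304.09), np.float64(218.07)), (np.float64(317.14), np.float64(226.0)), (np.float64(286.37), np.float64(226.07)), (np.float64(329.1), np.float64(236.0))]
side 0 [(np.float64(319.84), np.float64(225.29)), (np.float64(316.86), np.float64(231.56)), (np.float64(274.72), np.float64(237.77)), (np.float64(307.7), np.float64(236.69)), (np.float64(295.46), np.float64(245.36)), (np.float64(323.63), np.float64(247.35)), (np.float64(345.07), np.float64(252.63)), (np.float64(295.16), np.float64(256.44)), (np.float64(290.79), np.float64(269.46))]
side 1 [(np.float64(319.8), np.float64(226.67)), (np.float64(316.88), np.float64(232.92)), (np.float64(274.72), np.float64(237.77)), (np.float64(307.68), np.float64(238.05)), (np.float64(297.82), np.float64(243.0)), (np.float64(323.63), np.float64(247.35)), (np.float64(293.31), np.float64(250.04)), (np.float64(345.06), np.float64(252.63)), (np.float64(295.03), np.float64(257.92)), (np.float64(290.76), np.float64(269.46))]
```

View pics/cmp.png

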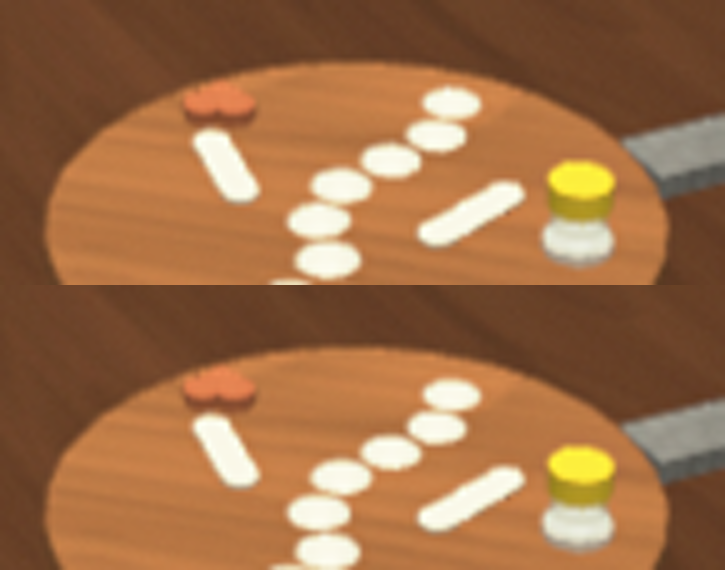

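View pics/top1.png

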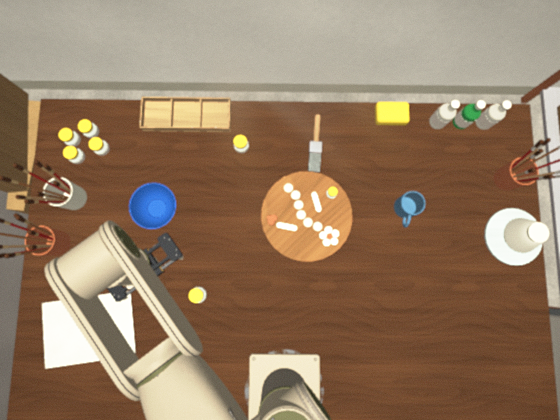

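```bash
python3 - <<'E'
from h import *
E={}
for k in (0,1):
    c=dict(np.load(f"side{k}.npz")); im=c["image"]; u0,v0,u1,v1=230,205,375,290; S=8
    g=cv2.resize(im[v0:v1,u0:u1],None,fx=S,fy=S,interpolation=cv2.INTER_CUBIC)[...,2]
    m=cv2.erode((g>150).astype(np.uint8),cv2.getStructuringElement(2,(45,27)))
    N,l,st,ce=cv2.connectedComponentsWithStats(m)
    E[k]=np.array([(ce[i]+.5)/S-.5+[u0,v0] for i in range(1,N)])
for p in ST:
    q=proj(c,[*p,.0245]); a=[E[k][np.argmin(((E[k]-q)**2).sum(1))] for k in(0,1)]
    print(a[0].round(2),a[1].round(2),"mm",((a[1]-a[0])[1]/(proj(c,[*p,.023])-proj(c,[*p,.024]))[1]).round(2))
E
```

```text
[295.17 256.44] [295.05 257.91] mm 4.08
[293.32 248.63] [293.29 250.04] mm 3.96
[297.79 241.81] [297.83 242.99] mm 3.36
[307.7 236.7] [307.69 238.04] mm 3.89
[316.83 231.58] [316.86 232.97] mm 4.05
[319.86 225.27] [319.84 226.61] mm 3.99
```

```bash
python3 -c "
from plant import robot
print(robot.close_job())"
```

```text
the job is handed in; nothing more can be done
None
```

I pressed the six stem studs down one at a time with the closed fingertips, in order from the flower to the free end. I lifted about 9 mm between studs instead of sliding from dome to dome. I then moved the arm clear and handed the job in at about 11 s.

- **Stop and force:** on every stud the tool stopped at a height of 36.6–36.7 mm, with 13–14 N of upward force. A stud gives way at about 3 N, so each one was on its firm stop.
- **Camera check:** side views before and after show the studs dropped by about 4.1, 4.0, 3.4, 3.9, 4.05 and 4.0 mm. The expected drop is 3.5–4.5 mm, depending on how far each stud stood proud at the start.
- **One disagreement:** stud 3's 3.4 mm is slightly under that range. I put this down to pixel noise, because its stop height and force matched the other studs. I did not press it again.
- **Other objects:** in the pictures the heart, jars, bowl, mug and brush look unmoved. The arm finished about 0.23 m above the table, touching nothing.

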